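# Feel along the bead of a sanded rail

## Task

Check the freshly sanded chair rail in the sprung cradle by touch: run the fingertips lightly along the whole length of its raised dark bead, from the end by the green block to the end by the red block, then move clear. Touch only lightly: the sprung deck may give a little, but must not be pushed down to its stop. Do not lift the rail or work it out of the cradle, and leave the things standing around it where they are.

Things in the scene. Friction and masses are not known exactly. Their poses are not given: they have to be found in the camera images.
- bead_0 (a point): One end of the centre line of the bead's top. The bead: a raised dark strip, 16 mm wide, standing 3 mm proud along the middle of the curved pale-wood rail; its top is level, 63 mm above the work surface when nothing presses on it. In plan it is an arc of radius 400 mm, 250 mm long. Site axes: z up, y along the chord from bead_0 to bead_4, x across, towards the hollow side.
- bead_1 (a point): Point on the centre line of the bead's top, a quarter of its length (62.5 mm) from bead_0.
- bead_2 (a point): Point on the centre line of the bead's top, half-way along it. In the rules the bead's parts are named in order from bead_0: rail_c6 (25 mm), rail_c7, c8, c9, c10 (50 mm each) and rail_c11 (25 mm, ending at bead_4).
- bead_3 (a point): Point on the centre line of the bead's top, three quarters along it.
- bead_4 (a point): Point on the centre line of the bead's top, at its other end.
- rail: Curved pale wooden rail, 250 x 40 mm, 18 mm thick without the bead on its top, 0.25 kg; it lies loose in the cradle's sprung deck, between blue lips 8 mm high with 1 to 3 mm of play. Origin: underside, at the middle of its outline (42 mm above the work surface when nothing presses on it); y along the chord, x across towards the hollow side, z up.
- deck (a joint): How far the cradle's blue deck (90 x 300 mm), with the rail on it, is pushed down, m: 0 = up, at rest; 0.018 = on its hard stop. It starts to move at about 2.3 N, then yields by 1 mm per 0.3 N (about 6 N at 12 mm), and rises again by itself when released.
- cradle: Grey base plate of the checking cradle, 110 x 430 x 12 mm, fixed to the bench, long side along its y axis. Origin: centre of its underside. The deck stands on four coil springs in its middle.
- green_block: Green block, 50 x 30 mm, 26 mm high, fixed on one end of the grey base plate (top 38 mm above the work surface), 70 mm beyond the nearer end of the bead. It marks the end where the tracing starts. Origin: centre of its underside.
- red_block: Red block of the same size on the other end of the base plate. It marks the end where the tracing finishes. Origin: centre of its underside.
- sanding_block: Bystander: loose cork sanding block, 55 x 90 mm, 28 mm high. Origin: centre of its underside.
- glue_bottle: Bystander: loose white glue bottle with an orange cap, diameter 52 mm, 105 mm high. Origin: centre of its underside.
- screw_jar: Bystander: loose amber jar with a steel lid, diameter 56 mm, 75 mm high. Origin: centre of its underside.
- basket: Bystander: loose orange basket of wooden offcuts, 100 x 150 mm, 53 mm high. Origin: centre of its underside.

How it is judged:
On the way, in this order (a step that is already met when the one before it is completed fails the run):
1. the fingertips touch the bead within its last 25 mm at the green block's end (((horizontal distance between green_block and bead_0 below 0.15 m and contact force between the fingers and rail_c6 above 0.3 N) or (horizontal distance between green_block and bead_4 below 0.15 m and contact force between the fingers and rail_c11 above 0.3 N))), for 0.02 s.
2. they touch the first 50 mm of the bead after that, having left the part before (((horizontal distance between green_block and bead_0 below 0.15 m and contact force between the fingers and rail_c7 above 0.3 N and contact force between the fingers and rail_c6 below 0.05 N) or (horizontal distance between green_block and bead_4 below 0.15 m and contact force between the fingers and rail_c10 above 0.3 N and contact force between the fingers and rail_c11 below 0.05 N))), for 0.02 s.
3. they touch the second 50 mm of the bead after that, having left the part before (((horizontal distance between green_block and bead_0 below 0.15 m and contact force between the fingers and rail_c8 above 0.3 N and contact force between the fingers and rail_c7 below 0.05 N) or (horizontal distance between green_block and bead_4 below 0.15 m and contact force between the fingers and rail_c9 above 0.3 N and contact force between the fingers and rail_c10 below 0.05 N))), for 0.02 s.
4. they touch the third 50 mm of the bead after that, having left the part before (((horizontal distance between green_block and bead_0 below 0.15 m and contact force between the fingers and rail_c9 above 0.3 N and contact force between the fingers and rail_c8 below 0.05 N) or (horizontal distance between green_block and bead_4 below 0.15 m and contact force between the fingers and rail_c8 above 0.3 N and contact force between the fingers and rail_c9 below 0.05 N))), for 0.02 s.
5. they touch the fourth 50 mm of the bead after that, having left the part before (((horizontal distance between green_block and bead_0 below 0.15 m and contact force between the fingers and rail_c10 above 0.3 N and contact force between the fingers and rail_c9 below 0.05 N) or (horizontal distance between green_block and bead_4 below 0.15 m and contact force between the fingers and rail_c7 above 0.3 N and contact force between the fingers and rail_c8 below 0.05 N))), for 0.02 s.
6. they touch the bead's last 25 mm at the red block's end (((horizontal distance between green_block and bead_0 below 0.15 m and contact force between the fingers and rail_c11 above 0.3 N) or (horizontal distance between green_block and bead_4 below 0.15 m and contact force between the fingers and rail_c6 above 0.3 N))), for 0.02 s.
At the end, for the whole second after the job is handed in: The deck is up again (within 2 mm), the rail lies at rest and level in it with both bead ends within 8 mm of where they were, and the four bystanders are within 20 mm of where they were (value of joint deck below 0.002 m and distance of each of bead_0, bead_4 from where it was at the start of the episode below 0.008 m and angle between rail's own z axis and vertical below 0.05 rad and linear speed of rail below 0.02 m/s and distance of each of sanding_block, glue_bottle, screw_jar, basket from where it was at the start of the episode below 0.02 m); the robot touches nothing.
It fails at once if the deck is pushed down to its stop (more than 16 mm) (value of joint deck above 0.016 m).
It fails at once if the fingers press the rail with more than 15 N (contact force between the fingers and rail above 15 N).
It fails at once if the rail is lifted (more than 8 mm above its rest height) (z of bead_2 in the frame of cradle above 0.071 m).
It fails at once if the rail is worked out of the cradle (moved more than 25 mm) (distance of bead_2 from where it was at the start of the episode above 0.025 m).
It fails at once if the sanding block, bottle, jar or basket is moved more than 20 mm or tipped (distance of any of sanding_block, glue_bottle, screw_jar, basket from where it was at the start of the episode above 0.02 m or angle between any of sanding_block, glue_bottle, screw_jar, basket's own z axis and vertical above 0.4 rad).
It also fails if it takes over 48 s, if anything falls off the work surface, if the arm or the gripper's body presses on something with over 40 N, if the wrist force passes 120 N, or if a joint passes its speed limit or range.

## Robot

A 6-joint arm with a two-finger parallel gripper is mounted at the origin on the work surface. World frame = base frame: x ahead of the robot, y to its left, z up, the work surface at z = 0. Lengths are in m, angles in rad, forces in N, time in s.
With the tool pointing down it reaches from about 0.35 to 0.85 m from the base axis. Payload 8.1 kg.
Tool frame: the origin (TCP) lies where the fingers leave the gripper's body, on its centre line; the fingertips stand 73 mm ahead of it and the grasp point (between the pads) lies 54 mm ahead of it (env.tip_extent is the distance from the TCP to the fingertips, in m); z points along the fingers, y is the direction in which the jaws open and shut (so a half turn about z gives the same grasp; the last joint's range is limited). The gripper opens to 85 mm and grips with 20 to 120 N. Pads are 22 mm wide; open, the fingers measure 114 mm over their backs; the gripper's body (76 mm by 85 mm) begins 54 mm behind the grasp point. The pads swing forward as they close: fully open they stand 13 mm farther back than shut.
Start: joints at [1.065, 0.13, 1.488, -0, 1.523, -0.085], TCP at [0.245, 0.548, 0.304] pointing down, gripper open.
Joint ranges: [-2.96, 2.96], [-0.89, 2.26], [0.02, 2.5], [-1.34, 4.48], [0, 2.73], [-2.66, 2.66]. Speed limits (rad/s): [2.39, 2.39, 2.79, 3.14, 3.14, 3.14].

## Interface

Orientations are given as a unit quaternion [w, x, y, z].
In Python, from workcell import state, cams, hand_in, env gives the robot as it stands.
- The arm moves only by the tool step_arm, never from a script. Its argument "series" is a list that holds one entry, the list of rows, each a list of 6 numbers: the shift along the world's x, y, z scaled (see below), then the turn, a rotation vector about the world's x, y, z scaled (see below). A call has 1 to 20 rows; each row shifts and turns the commanded pose from where the row before left it; what a row does not reach is not made up. The controller multiplies each number of a shift by 0.3 m and each number of a turn by 60 degrees. A row lasts 1/10 s, in which the tool goes at most 50 mm and 8.59 degrees, less where a joint would pass 70% of its speed; a pose out of reach is approached as far as the arm can. A call with a number of a shift or a turn outside -1 to 1 is refused whole. A call with a gripper value outside its range is refused whole. "hand" is the opening in per cent of the stroke, from 0 (shut) to 100 (fully open), set as the call begins (left out, the last holds). The fingers move at their own pace and stop on an object; "newtons" is the grip in N (left out, the last holds). Time passes only in rows, so rows that do not move let the fingers close. It gives the time, the measured TCP pose, the force and the opening at its end, in the units of the state.
- state(): the state, without advancing time (a new reading comes with each control period).
- cams.camera(name): name is "side" or "top" or "wrist"; returns (picture, depth): 384x512x3 uint8, red, green, blue; 384x512 float32, m along the optical axis (not along the pixel's ray), 0 where there is no reading.
- cams.get_calibration(name): a dict with "fx", "fy", "cx", "cy" (pixels), "pose" (4x4, takes a point from camera to world coordinates); the wrist camera has in their place "mount" (4x4, takes a point from camera to tool coordinates, whose origin is the TCP and whose axes are the flange's). Camera axes: x right, y up, looking along -z (the intrinsics and any distortion apply to the point x, -y, -z); pixel columns grow to the right and rows downward; lengths in m; the calibration is good to about 2 mm. The wrist camera is an equidistant fisheye: a pixel r from the principal point sees the ray r / f radians off the axis. A picture is of the moment at which its call begins: read the wrist's pose just before it. get_calibration takes no time and is no camera call.
- hand_in(): hands the job in, once; it reports no verdict.
Trained networks look in the newest picture that a camera, given by its name, has taken for a name from the list of things; names that differ only in an ending like _2 or _b are one class to them, and where a whole thing is asked for, a point or a joint stands for the part that bears it (a point fixed in the world has none). Each returns a list of dicts, best first, with "score" (0 to 1); they miss things now and then, are a little off and sometimes report something else, mostly with a low value. They report only what shows in the picture. A call takes as long as a camera call.
- cams.silhouettes(label, camera): "mask" (384x512 bool, what is visible of it) and "box" ([left, top, right, bottom] in pixels, round what is visible of it).
The state is a dict: "clock": time; "qpos": joint angles; "joint_velocities": joint speeds; "tau": joint torques, N m; "eef_pos": TCP position; "tcp_rot": TCP orientation; "ft_force": force on the tool from outside, world axes, zero at the start; "wrist_torque": the same for the moment, N m; "finger_gap": finger opening in m.
Only numpy, scipy, OpenCV 4.12 (cv2) and the standard library are available. Lean on these libraries where they do the work, as an engineer would, in place of code of your own. Each camera call takes 0.05 s, during which the arm holds its last target.

## Working session

There is one attempt and no reset: what is moved stays moved. The work goes in short steps, Python scripts to look and compute and a tool call to move; the robot and the scene stay as the last step left them, time stands still between calls to the robot, and variables do not carry over. Pictures are saved under pics/ and viewed, and the job is handed in when it is done.

Besides the shell and the picture viewer there is one more tool, called after "Request:" in YAML: its name, and indented under it one key for each argument. step_arm: Moves the arm, as the interface text tells. Its arguments: {"type":"object","properties":{"series":{"type":"array","items":{"type":"array","items":{"type":"array","items":{"type":"number","minimum":-1,"maximum":1}}}},"hand":{"type":"number"},"newtons":{"type":"number"}},"required":["series"]}

```bash
mkdir -p pics; ls; python3 - <<'E'
from workcell import state, cams, env
import cv2
print(state()); print(env.tip_extent)
for n in("top","side"):
    p,d=cams.camera(n); cv2.imwrite(f"pics/{n}0.png",p[:,:,::-1])
    print(cams.get_calibration(n))
E
```

```text
pics
{'clock': 0.0, 'qpos': array([ 1.06461690e+00,  1.31138019e-01,  1.48930345e+00, -3.31026673e-06,
        1.52302351e+00, -8.54252971e-02]), 'joint_velocities': array([ 0.0010033 , -0.00119799, -0.00129814, -0.00022397,  0.00065098,
       -0.00120339]), 'tau': array([ 9.76983720e-04, -5.69421351e+01, -5.00540113e+01, -1.09736295e-04,
        1.53697422e-02,  1.56261990e-05]), 'eef_pos': array([0.2448538 , 0.54729259, 0.30284488]), 'tcp_rot': array([-2.71315956e-04,  2.08828495e-01,  9.77951831e-01, -8.95982165e-04]), 'ft_force': array([0.65332842, 0.09459069, 0.47024017]), 'wrist_torque': array([-0.02358661, -0.03513872,  0.01045392]), 'finger_gap': 0.08539821946477488}
0.0726
{'fx': 374.8240613414313, 'fy': 374.8240613414313, 'cx': 255.85690238555625, 'cy': 189.49241322287298, 'pose': array([[-6.92619981e-02,  9.75212402e-01, -2.10151247e-01,
         3.90533919e-01],
       [-9.97598134e-01, -6.78892179e-02,  1.37483497e-02,
         2.86476297e-02],
       [-8.59442700e-04,  2.10598730e-01,  9.77572215e-01,
         8.73805408e-01],
       [ 0.00000000e+00,  0.00000000e+00,  0.00000000e+00,
         1.00000000e+00]])}
{'fx': 405.6365690296229, 'fy': 405.6365690296229, 'cx': 256.20011213321845, 'cy': 191.70197369123136, 'pose': array([[ 0.77421613,  0.41244082, -0.48008535,  0.17467343],
       [-0.63267253,  0.52558201, -0.56876095, -0.43924172],
       [ 0.01774399,  0.74408072,  0.66785405,  0.63046027],
       [ 0.        ,  0.        ,  0.        ,  1.        ]])}
```

View pics/top0.png

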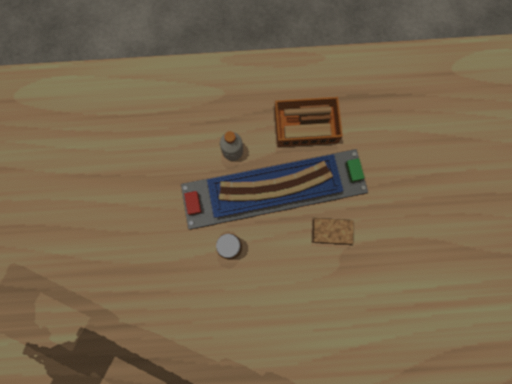

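View pics/side0.png

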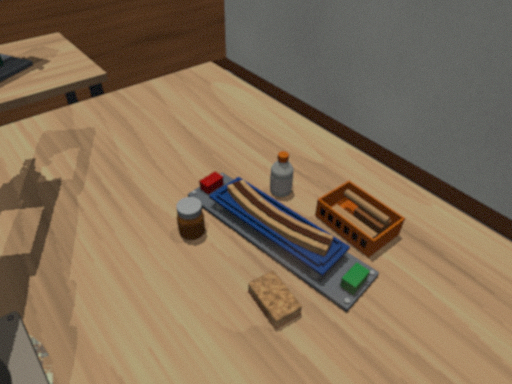

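The top view shows the rail from about (220,190) at the red end (block at 192,203) to (331,172) at the green end (block at 355,170). The bottle is at (231,145), the basket at (308,122), the jar at (229,246) and the cork block at (333,231). Next I'll fit the bead arc.

```bash
cat > h.py <<'E'
import numpy as np, cv2
from workcell import state, cams, env
def plane(cal,u,v,z):
    T=cal["pose"]; d=np.stack([(u-cal["cx"])/cal["fx"],-(v-cal["cy"])/cal["fy"],-np.ones_like(u,dtype=float)])
    w=T[:3,:3]@d; s=(z-T[2,3])/w[2]; return (T[:3,3][:,None]+w*s).T
E
python3 - <<'E'
from h import *
from scipy.optimize import least_squares
for n in("top","side"):
    p,d=cams.camera(n); cal=cams.get_calibration(n)
    r=cams.silhouettes("rail",n)
    print(n,[(x["score"],x["box"],x["mask"].sum()) for x in r])
    m=cv2.morphologyEx(r[0]["mask"].astype(np.uint8),cv2.MORPH_CLOSE,np.ones((5,5)))
    g=p.max(2).astype(float); vals=g[m>0]
    th,_=cv2.threshold(vals.astype(np.uint8).reshape(-1,1),0,255,cv2.THRESH_OTSU); print("th",th)
    # interior dark, non-blue
    R,B=p[:,:,0].astype(int),p[:,:,2].astype(int)
    dk=(m>0)&(g<th)&(R>B+5)
    nl,lab,st,_=cv2.connectedComponentsWithStats(dk.astype(np.uint8)); k=1+np.argmax(st[1:,4]); dk=lab==k
    v,u=np.nonzero(dk); P=plane(cal,u.astype(float),v.astype(float),0.063)[:,:2]
    big=p.copy(); big[dk]=[255,0,255]; 
    x0,y0=u.min()-30,v.min()-30
    cv2.imwrite(f"pics/bead_{n}.png",cv2.resize(np.vstack([p[y0:v.max()+30,x0:u.max()+30],big[y0:v.max()+30,x0:u.max()+30]])[:,:,::-1],None,fx=3,fy=3,interpolation=0))
    f=lambda q:np.hypot(P[:,0]-q[0],P[:,1]-q[1])-.4
    best=None
    c=P.mean(0); dd=np.linalg.svd(P-c)[2][0]; nn=np.array([-dd[1],dd[0]])
    for s in(1,-1):
        o=least_squares(f,c+s*.4*nn)
        if best is None or o.cost<best.cost: best=o
    q=best.x; a=np.unwrap(np.arctan2(P[:,1]-q[1],P[:,0]-q[0])%(2*np.pi))
    lo,hi=a.min(),a.max(); print("n",len(P),"rms",np.sqrt(2*best.cost/len(P)),"cen",q.round(4),"ang",lo,hi,"len",(hi-lo)*.4)
    mid=(lo+hi)/2
    for t in np.linspace(-.3125,.3125,5): print((q+.4*np.array([np.cos(mid+t),np.sin(mid+t)])).round(4))
    for nm,z in(("green_block",.038),("red_block",.038),("cradle",.012),("glue_bottle",.1),("screw_jar",.075),("basket",.053),("sanding_block",.028)):
        s=cams.silhouettes(nm,n)
        if s:
            v,u=np.nonzero(s[0]["mask"]); print(nm,round(s[0]["score"],2),plane(cal,u.astype(float),v.astype(float),z)[:,:2].mean(0).round(3))
E
```

```text
top [(0.97, [220.0, 162.2, 332.3, 198.8], np.int64(2057))]
th 95.0
n 813 rms 0.004798763089697372 cen [0.964  0.0264] ang 2.963334024065291 3.586859644767827 len 0.24941024828101455
[0.5704 0.0976]
[0.5641 0.0355]
[ 0.5676 -0.0269]
[ 0.5807 -0.0879]
[ 0.6031 -0.1462]
green_block 0.77 [ 0.601 -0.212]
red_block 0.74 [ 0.727 -0.116]
cradle 0.57 [ 0.571 -0.02 ]
glue_bottle 0.95 [0.657 0.065]
screw_jar 0.59 [0.445 0.085]
basket 0.88 [ 0.72  -0.113]
sanding_block 0.93 [ 0.465 -0.148]
side [(0.87, [229.3, 176.1, 334.6, 255.0], np.int64(2502))]
th 117.0
n 1295 rms 0.013567638863024912 cen [0.9533 0.0122] ang 2.9270477284549514 3.5739784111202857 len 0.2587722730661337
[0.5616 0.0931]
[0.5538 0.0312]
[ 0.5557 -0.0312]
[ 0.5673 -0.0926]
[ 0.5883 -0.1514]
green_block 0.98 [ 0.593 -0.22 ]
red_block 0.58 [0.543 0.153]
cradle 0.95 [ 0.57  -0.062]
glue_bottle 0.88 [0.629 0.02 ]
screw_jar 0.97 [0.428 0.054]
sanding_block 0.87 [ 0.458 -0.159]
```

View pics/bead_top.png

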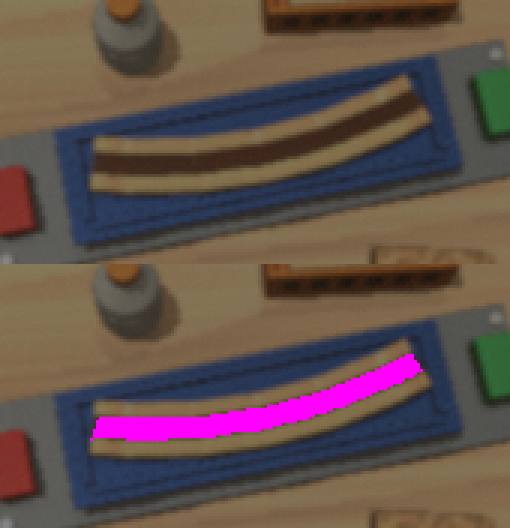

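View pics/bead_side.png

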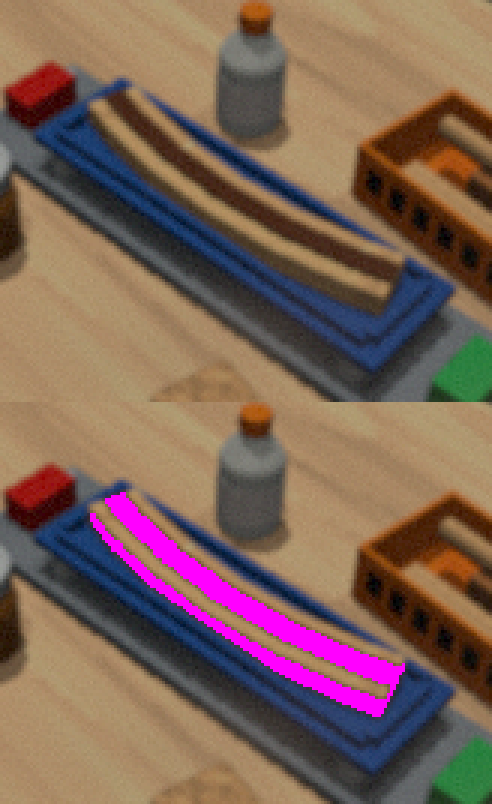

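The top-view fit is sound: length 0.249 m and rms equal to what a 16 mm strip should give. The side mask picked up the rail's shaded flank, so I'm discarding it. I'll use the top fit, shut the gripper, and move over the green end with the jaws across the bead.

Request:
step_arm:
  series:
    - [[0.066, -0.127, 0, 0, 0, -0.139], [0.066, -0.127, 0, 0, 0, -0.139], [0.066, -0.127, 0, 0, 0, -0.139], [0.066, -0.127, 0, 0, 0, -0.139], [0.066, -0.127, 0, 0, 0, -0.139], [0.066, -0.127, 0, 0, 0, -0.139], [0.066, -0.127, 0, 0, 0, -0.139], [0.066, -0.127, 0, 0, 0, 0], [0.066, -0.127, 0, 0, 0, 0], [0.066, -0.127, 0, 0, 0, 0], [0.066, -0.127, 0, 0, 0, 0], [0.066, -0.127, 0, 0, 0, 0], [0.066, -0.127, 0, 0, 0, 0], [0.066, -0.127, 0, 0, 0, 0], [0.066, -0.127, 0, 0, 0, 0], [0.066, -0.127, 0, 0, 0, 0], [0.066, -0.127, 0, 0, 0, 0], [0.066, -0.127, 0, 0, 0, 0], [0, 0, 0, 0, 0, 0], [0, 0, 0, 0, 0, 0]]
  hand: 0
  newtons: 20

```text
clock: 3.0
eef_pos: [0.6014, -0.139, 0.3032]
tcp_rot: [-0.001, 0.66, 0.751, -0.0]
ft_force: [-0.7, 0.2, -0.4]
finger_gap: 0.0004
```

Request:
step_arm:
  series:
    - [[-0.003, 0, -0.089, 0, 0, 0], [0, 0, -0.089, 0, 0, 0], [0, 0, -0.089, 0, 0, 0], [0, 0, -0.089, 0, 0, 0], [0, 0, -0.089, 0, 0, 0], [0, 0, 0, 0, 0, 0], [0, 0, 0, 0, 0, 0]]

```text
clock: 3.7
eef_pos: [0.6002, -0.137, 0.1708]
tcp_rot: [-0.0, 0.659, 0.752, -0.0]
ft_force: [0.3, 0.1, -0.6]
finger_gap: 0.0004
```

```bash
python3 - <<'E'
from h import *
print(state()["eef_pos"],state()["ft_force"],state()["clock"])
p,d=cams.camera("side"); cal=cams.get_calibration("side")
def proj(X):
    T=np.linalg.inv(cal["pose"]); c=T[:3,:3]@X+T[:3,3]; return np.array([cal["cx"]+cal["fx"]*c[0]/-c[2],cal["cy"]-cal["fy"]*c[1]/-c[2]])
e=state()["eef_pos"]
print("tip px",proj(e-[0,0,.0726]),proj(e-[0,0,.0856]))
q=np.array([.964,.0264])
im=p.copy()
uv0=proj(e-[0,0,.0726]).astype(int)
x0,y0=uv0[0]-110,uv0[1]-80
big=cv2.resize(im[y0:y0+150,x0:x0+200],None,fx=4,fy=4,interpolation=cv2.INTER_CUBIC)
for a in np.linspace(2.9626,3.5876,26):
    u=(proj(np.r_[q+.4*np.array([np.cos(a),np.sin(a)]),.063])-[x0,y0])*4
    cv2.circle(big,tuple(int(i) for i in u),3,(0,255,255),-1)
for L in(.0726,.0856): cv2.circle(big,tuple(int(i) for i in (proj(e-[0,0,L])-[x0,y0])*4),4,(255,0,255),-1)
cv2.imwrite("pics/side1.png",big[:,:,::-1])
p,d=cams.camera("wrist"); cv2.imwrite("pics/wrist1.png",p[:,:,::-1])
E
```

```text
[ 0.60024968 -0.13698927  0.1708129 ] [ 0.25981712  0.05536699 -0.5824666 ] 3.7
tip px [328.26213295 225.30592904] [327.28969223 230.21666626]
```

View pics/side1.png

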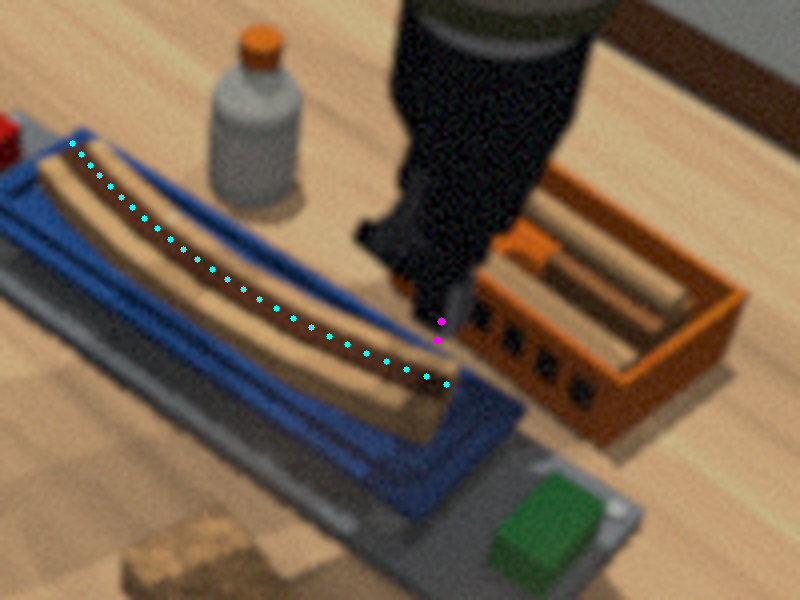

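View pics/wrist1.png

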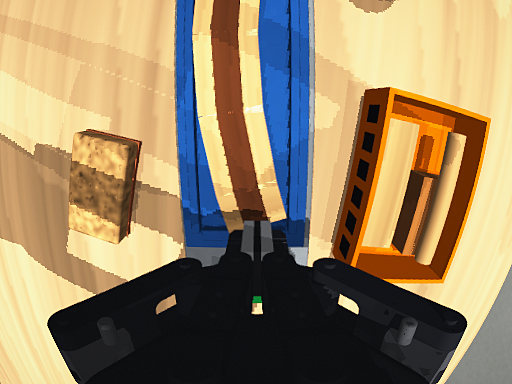

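The side view shows the fitted arc (dots) lying on the bead, with the tip at about (441,325), so the tip extent is 73 mm. The gripper's wide linkage could come near the bottle if the jaws stay across the bead. I'll turn them by 90° to lie along it.

Request:
step_arm:
  series:
    - [[0, 0, 0, 0, 0, -0.137], [0, 0, 0, 0, 0, -0.137], [0, 0, 0, 0, 0, -0.137], [0, 0, 0, 0, 0, -0.137], [0, 0, 0, 0, 0, -0.137], [0, 0, 0, 0, 0, -0.137], [0, 0, 0, 0, 0, -0.137], [0, 0, 0, 0, 0, -0.137], [0, 0, 0, 0, 0, -0.137], [0, 0, 0, 0, 0, -0.137], [0, 0, 0, 0, 0, -0.137], [0, -0.006, -0.05, 0, 0, 0], [0, 0, -0.05, 0, 0, 0], [0, 0, 0, 0, 0, 0], [0, 0, 0, 0, 0, 0]]

```text
clock: 5.3
eef_pos: [0.5998, -0.1397, 0.1391]
tcp_rot: [-0.0, 0.998, 0.063, -0.001]
ft_force: [-0.1, 0.2, 0.4]
finger_gap: -0.0001
```

```bash
python3 - <<'E'
from h import *
s=state();print(s["eef_pos"],s["qpos"].round(2),s["ft_force"])
q=np.array([.964,.0264])
for k in range(0,251,10):
    a=3.5876-k/400; print(k,(q+.4*np.array([np.cos(a),np.sin(a)])).round(4))
E
```

```text
[ 0.59980291 -0.13968051  0.13912844] [-0.31  0.31  1.6   0.    1.24  1.13] [-0.07215696  0.19305002  0.38735136]
0 [ 0.6031 -0.1461]
10 [ 0.5989 -0.1371]
20 [ 0.595  -0.1279]
30 [ 0.5912 -0.1186]
40 [ 0.5877 -0.1093]
50 [ 0.5844 -0.0998]
60 [ 0.5814 -0.0903]
70 [ 0.5786 -0.0807]
80 [ 0.576 -0.071]
90 [ 0.5737 -0.0613]
100 [ 0.5717 -0.0515]
110 [ 0.5698 -0.0417]
120 [ 0.5683 -0.0318]
130 [ 0.5669 -0.0219]
140 [ 0.5658 -0.0119]
150 [ 0.565 -0.002]
160 [0.5644 0.008 ]
170 [0.5641 0.018 ]
180 [0.564 0.028]
190 [0.5642 0.038 ]
200 [0.5646 0.048 ]
210 [0.5652 0.058 ]
220 [0.5662 0.0679]
230 [0.5673 0.0779]
240 [0.5687 0.0878]
250 [0.5704 0.0976]
```

Request:
step_arm:
  series:
    - [[0, 0, -0.01, 0, 0, 0], [0, 0, -0.01, 0, 0, 0], [0, 0, 0, 0, 0, 0], [0, 0, 0, 0, 0, 0]]

```text
clock: 5.7
eef_pos: [0.601, -0.14, 0.1351]
tcp_rot: [0.0, 0.998, 0.062, 0.0]
ft_force: [-0.4, -0.4, 2.6]
finger_gap: 0.0003
```

Request:
step_arm:
  series:
    - [[0, 0, -0.005, 0, 0, 0], [0, 0, -0.005, 0, 0, 0], [0, 0, 0, 0, 0, 0], [0, 0, 0, 0, 0, 0]]

```text
clock: 6.1
eef_pos: [0.6009, -0.14, 0.1317]
tcp_rot: [0.0, 0.998, 0.062, 0.0]
ft_force: [1.6, -1.3, 5.0]
finger_gap: -0.0006
```

Contact is light, about 4–5 N with the deck down about 4 mm. Now tracing.

Request:
step_arm:
  series:
    - [[-0.0065, 0.0143, 0, 0, 0, 0], [-0.0065, 0.0143, 0, 0, 0, 0], [-0.0065, 0.0143, 0, 0, 0, 0], [-0.0065, 0.0143, 0, 0, 0, 0], [-0.0065, 0.0143, 0, 0, 0, 0], [-0.0054, 0.0157, 0, 0, 0, 0], [-0.0054, 0.0157, 0, 0, 0, 0], [-0.0054, 0.0157, 0, 0, 0, 0], [-0.0054, 0.0157, 0, 0, 0, 0], [-0.0054, 0.0157, 0, 0, 0, 0], [-0.0054, 0.0157, 0, 0, 0, 0], [0, 0, 0, 0, 0, 0]]

```text
clock: 7.3
eef_pos: [0.5808, -0.0892, 0.1313]
tcp_rot: [-0.0, 0.998, 0.062, -0.0]
ft_force: [0.9, 1.5, 3.5]
finger_gap: 0.0
```

Request:
step_arm:
  series:
    - [[-0.0039, 0.0155, 0, 0, 0, 0], [-0.0039, 0.0155, 0, 0, 0, 0], [-0.0039, 0.0155, 0, 0, 0, 0], [-0.0039, 0.0155, 0, 0, 0, 0], [-0.0039, 0.0155, 0, 0, 0, 0], [-0.0039, 0.0155, 0, 0, 0, 0], [-0.0028, 0.0164, 0, 0, 0, 0], [-0.0028, 0.0164, 0, 0, 0, 0], [-0.0028, 0.0164, 0, 0, 0, 0], [-0.0028, 0.0164, 0, 0, 0, 0], [-0.0028, 0.0164, 0, 0, 0, 0], [-0.0028, 0.0164, 0, 0, 0, 0], [-0.0028, 0.0164, 0, 0, 0, 0], [-0.0028, 0.0164, 0, 0, 0, 0], [0, 0, 0, 0, 0, 0]]

```text
clock: 8.8
eef_pos: [0.5672, -0.0219, 0.1313]
tcp_rot: [-0.0, 0.998, 0.062, -0.0]
ft_force: [0.1, 1.2, 4.0]
finger_gap: 0.0001
```

```bash
python3 - <<'E'
from h import *
s=state();print(s["eef_pos"],s["ft_force"])
for n in("side","wrist"):
    p,d=cams.camera(n); 
    if n=="side": p=cv2.resize(p[120:280,180:380],None,fx=4,fy=4,interpolation=cv2.INTER_CUBIC)[:600]
    cv2.imwrite(f"pics/{n}2.png",p[:,:,::-1])
E
```

```text
[ 0.5671938  -0.02192748  0.13132622] [0.09923475 1.24535551 3.95600374]
```

View pics/side2.png

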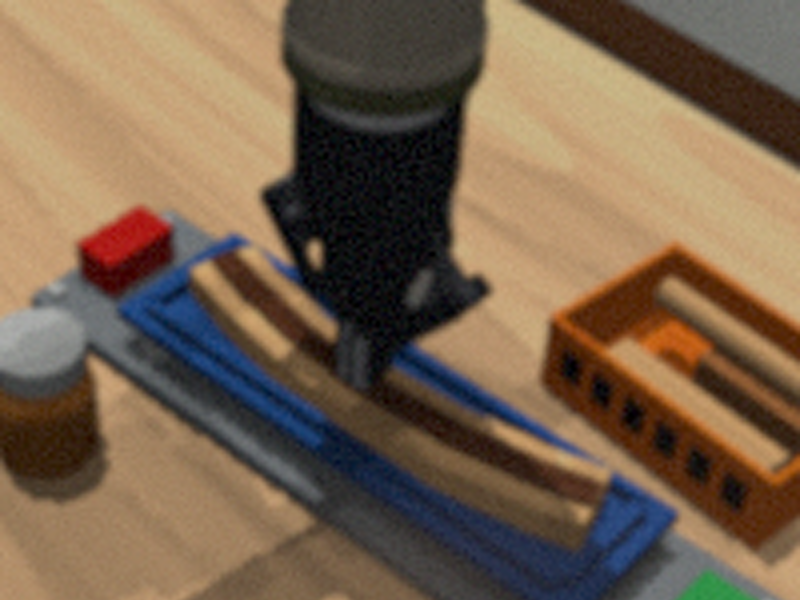

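View pics/wrist2.png

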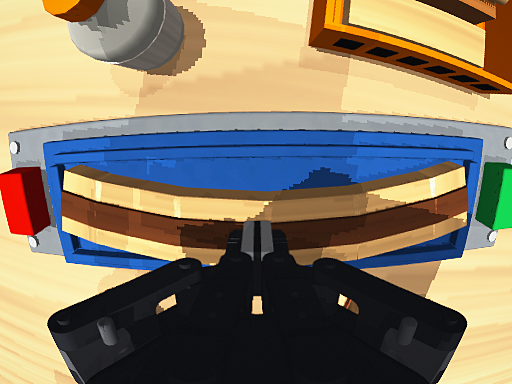

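The tips sit on the bead at about (355,375) in the side view, and the rail is still in place. Continuing.

Request:
step_arm:
  series:
    - [[-0.0013, 0.0166, 0, 0, 0, 0], [-0.0013, 0.0166, 0, 0, 0, 0], [-0.0013, 0.0166, 0, 0, 0, 0], [-0.0013, 0.0166, 0, 0, 0, 0], [-0.0013, 0.0166, 0, 0, 0, 0], [-0.0013, 0.0166, 0, 0, 0, 0], [-0.0013, 0.0166, 0, 0, 0, 0], [-0.0013, 0.0166, 0, 0, 0, 0], [0.0003, 0.0167, 0, 0, 0, 0], [0.0003, 0.0167, 0, 0, 0, 0], [0.0003, 0.0167, 0, 0, 0, 0], [0.0003, 0.0167, 0, 0, 0, 0], [0.0003, 0.0167, 0, 0, 0, 0], [0.0003, 0.0167, 0, 0, 0, 0], [0, 0, 0, 0, 0, 0]]

```text
clock: 10.4
eef_pos: [0.5648, 0.0479, 0.1314]
tcp_rot: [-0.0, 0.998, 0.062, 0.0]
ft_force: [0.6, 1.7, 3.9]
finger_gap: -0.0002
```

Request:
step_arm:
  series:
    - [[0.0012, 0.0167, 0, 0, 0, 0], [0.0012, 0.0167, 0, 0, 0, 0], [0.0012, 0.0167, 0, 0, 0, 0], [0.0012, 0.0167, 0, 0, 0, 0], [0.0022, 0.0165, 0, 0, 0, 0], [0.0022, 0.0165, 0, 0, 0, 0], [0.0022, 0.0165, 0, 0, 0, 0], [0.0022, 0.0165, 0, 0, 0, 0], [0.0022, 0.0165, 0, 0, 0, 0], [0, 0, 0, 0, 0, 0], [0, 0, 0, 0, 0, 0]]

```text
clock: 11.5
eef_pos: [0.5696, 0.0926, 0.1315]
tcp_rot: [-0.001, 0.998, 0.062, 0.0]
ft_force: [0.4, 2.9, 3.9]
finger_gap: 0.0
```

Contact held to the red end. Lifting slowly, then up and clear.

Request:
step_arm:
  series:
    - [[0, 0, 0.01, 0, 0, 0], [0, 0, 0.01, 0, 0, 0], [0, 0, 0.01, 0, 0, 0], [0, 0, 0.05, 0, 0, 0], [0, 0, 0.1, 0, 0, 0], [0, 0, 0.1, 0, 0, 0], [0, 0, 0.1, 0, 0, 0], [0, 0, 0.1, 0, 0, 0], [-0.1, 0.1, 0.05, 0, 0, 0], [-0.1, 0.1, 0.05, 0, 0, 0], [-0.1, 0.1, 0, 0, 0, 0], [-0.1, 0.1, 0, 0, 0, 0], [-0.1, 0.1, 0, 0, 0, 0], [0, 0.1, 0, 0, 0, 0], [0, 0.1, 0, 0, 0, 0], [0, 0, 0, 0, 0, 0], [0, 0, 0, 0, 0, 0]]

```text
clock: 13.2
eef_pos: [0.4193, 0.302, 0.306]
tcp_rot: [0.0, 0.998, 0.063, 0.0]
ft_force: [-0.4, -0.2, -1.1]
finger_gap: 0.0002
```

```bash
python3 - <<'E'
from h import *
s=state();print(s["eef_pos"],s["ft_force"],s["clock"])
p,d=cams.camera("top"); cv2.imwrite("pics/top3.png",p[:,:,::-1]); cal=cams.get_calibration("top")
p0=cv2.imread("pics/top0.png")[:,:,::-1]
q=np.array([.964,.0264])
for im,l in((p0,"before"),(p,"after")):
    R,B=im[:,:,0].astype(int),im[:,:,2].astype(int)
    m=np.zeros(R.shape,bool); m[162:199,219:334]=1
    dk=m&(R<75)&(R>B+10); n,lab,st,c=cv2.connectedComponentsWithStats(dk.astype(np.uint8)); k=1+np.argmax(st[1:,4]); print(l,st[k],c[k])
for nm in("glue_bottle","screw_jar","basket","sanding_block"):
    r=cams.silhouettes(nm,"top"); v,u=np.nonzero(r[0]["mask"]); print(nm,r[0]["score"],u.mean(),v.mean())
E
```

```text
[0.41925749 0.30196465 0.30601573] [-0.39866437 -0.22729705 -1.10646676] 13.2
before [220 166 111  28 636] [275.24842767 184.14308176]
after [220 166 110  28 616] [275.23538961 184.13798701]
glue_bottle 0.92 231.11411992263055 145.24564796905221
screw_jar 0.69 228.41923076923078 246.2076923076923
basket 0.62 307.078347107438 121.58545454545454
sanding_block 0.8 332.02758620689656 231.0729064039409
```

View pics/top3.png

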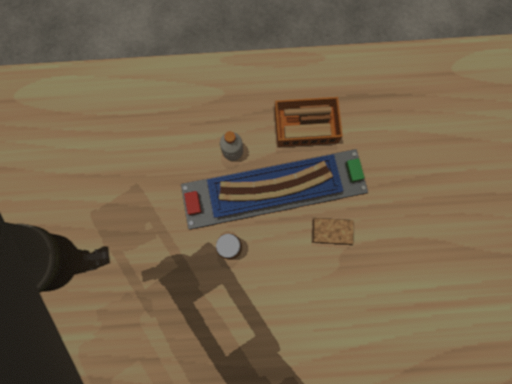

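The rail's bead centroid is at (275.2,184.1) both before and after. The bottle, jar, basket and cork block are where they were, and the arm is clear.

```bash
python3 -c "
from workcell import hand_in
print(hand_in())"
```

```text
the job is handed in; nothing more can be done
None
```

I ran the shut fingertips along the whole bead, from the green block's end to the red block's end, then lifted clear and handed the job in. No verdict is reported, so what follows is only what I measured.

- **Touch:** the readings taken at stops along the trace showed 3.5–5 N of vertical force. The deck was down about 4 mm, worked out from the tool height, against the 16 mm limit. Contact on each part of the bead was not measured separately; I inferred it from the tip position and this force.
- **After the trace:** in the top view the bead centroid had moved less than 0.1 pixel. By eye, the bottle, jar, basket and sanding block are where they were. The arm stood clear with its tips more than 0.2 m above the surface. I did not measure the deck height after lifting off. The job used about 13.5 s of the 48 s.
- **Disagreement:** the bead fit from the side camera was off, because its mask included the rail's shaded flank, so I dropped it. Drawn over a side picture, the top-view arc lay on the bead.

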